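# Clear the jar and index the sample turret

### The job

The capped jar standing on the bench beside the sample turret is in the way of the turret's handle. Set the jar down upright, without dropping it, in the free part of the steel tray; then push the turret round by its handle, counter-clockwise seen from above, to the very next click position (a sixth of a turn), no farther and never backwards, and leave it settled there. Leave the other bottles, the beaker and the tip box standing where they are, and the vials upright in their cups.

Things in the scene. Friction and masses are not known exactly. Their poses are not given: they have to be found in the camera images.
- turret (a joint): angle of the sample turret about its vertical axis; 0 at the start, grows counter-clockwise seen from above; click positions (detents) every 1.047 rad (60 degrees). The detent resists with up to about 0.41 N m (3 N at the handle) plus a little friction; past half-way (0.52 rad) it draws the turret on by itself and settles it at 1.047 rad. Let go before half-way it springs back. Otherwise it turns freely, without end stops.
- turret_center (a point): on the turret's vertical axis, at the height of the upper face of its aluminium deck, 70 mm above the bench. Deck: disc 184 mm across, 12 mm thick, on a white drum with a grey foot 208 mm across, fixed to the bench. Six black cups (51 mm across, 26 mm high) stand on the deck on a 60 mm radius; a steel spindle 28 mm across rises to 120 mm in the middle. The point's axes are the fixed base's and do not turn with the deck.
- handle_top (a point): centre of the top of the handle: an upright round steel post, 22 mm in diameter, from 56 to 138 mm above the bench, at the end of a flat radial arm (18 mm wide, upper face at 70 mm) on the deck. The post's axis is 140 mm from the turret's axis; it moves with the turret.
- jar_center (a point): centre (half-way up) of the capped round amber glass jar with a white label that stands on the bench outside the turret, ahead of the handle in the way of its sweep: 60 mm in diameter, 90 mm high, straight-sided to 60 mm, then a white cap 53 mm across. 0.18 to 0.35 kg. z up.
- jar: the same jar; origin at the centre of its underside.
- tray: open steel tray fixed to the bench, 260 mm (its x) by 160 mm (its y), walls 18 mm high and 4 mm thick, floor 4 mm thick; origin at the centre of its underside. A bottle stands in its +x end, about 80 mm from the centre; the -x part is free.
- tray_free (a point): on the tray's axis 50 mm towards its free (-x) end, at 4 mm height: middle of the free part.
- tray_bottle: bystander: clear bottle with black cap standing in the tray's +x end, 60 mm in diameter, 120 mm high; origin at its underside.
- beaker: bystander: glass beaker standing beyond the turret, 66 mm across, 90 mm high; origin at its underside.
- wash_bottle: bystander: white wash bottle at the left edge of the work area, 64 mm across, 190 mm high with its spout; origin at its underside.
- tip_box: bystander: grey box with clear lid at the right edge of the work area, 122 x 87 x 75 mm; origin at its underside.
- vial_a: bystander: small capped amber vial bottle, 42 mm across, 70 mm high, standing loose in a cup of the turret (top at about 140 mm above the bench); origin at its underside.
- vial_b: bystander: small capped amber vial bottle, 42 mm across, 70 mm high, standing loose in a cup of the turret (top at about 140 mm above the bench); origin at its underside.
- vial_c: bystander: small capped amber vial bottle, 42 mm across, 70 mm high, standing loose in a cup of the turret (top at about 140 mm above the bench); origin at its underside.

How it is judged:
On the way, in this order (a step that is already met when the one before it is completed fails the run):
1. the jar stands upright in the tray, let go, with the turret still at its first position (x of jar_center in the frame of tray between -0.105 and 0.105 m and y of jar_center in the frame of tray between -0.055 and 0.055 m and height (world z) of jar_center below 0.056 m and angle between jar_center's own z axis and vertical below 0.1 rad and linear speed of jar below 0.03 m/s and contact force between the fingers and jar below 0.1 N and value of joint turret below 0.3 rad), for 0.2 s.
2. the turret rests at the next detent (value of joint turret between 0.95 and 1.15 rad and velocity of joint turret between -0.05 and 0.05 rad/s), for 0.2 s.
At the end, for the whole second after the job is handed in: The jar stands upright and still in the tray (its centre within 105 mm of the tray's centre along x and 55 mm along y, no higher than 56 mm, tilt under 0.1 rad); the turret is at rest within 0.95 to 1.15 rad; the vials stand in their cups and the bystanders upright (all of step 2 and x of jar_center in the frame of tray between -0.105 and 0.105 m and y of jar_center in the frame of tray between -0.055 and 0.055 m and height (world z) of jar_center below 0.056 m and angle between jar_center's own z axis and vertical below 0.1 rad and linear speed of jar below 0.03 m/s and angle between each of vial_a, vial_b, vial_c, tray_bottle, beaker, wash_bottle, tip_box's own z axis and vertical below 0.2 rad and height (world z) of each of vial_a, vial_b, vial_c above 0.06 m); the robot touches nothing.
It fails at once if the jar is tipped over, or dropped (faster than 0.8 m/s with no finger on it) (angle between jar_center's own z axis and vertical above 0.6 rad or (linear speed of jar above 0.8 m/s and contact force between the fingers and jar below 0.05 N)).
It fails at once if the turret is turned backwards, clockwise (below -0.3 rad) (value of joint turret below -0.3 rad).
It fails at once if the turret is turned past the next position (above 1.5 rad) (value of joint turret above 1.5 rad).
It fails at once if a vial is tipped or comes out of its cup (angle between any of vial_a, vial_b, vial_c's own z axis and vertical above 0.5 rad or height (world z) of any of vial_a, vial_b, vial_c above 0.09 m).
It fails at once if a bystander (tray bottle, beaker, wash bottle, tip box) is tipped or shifted by more than 30 mm (angle between any of tray_bottle, beaker, wash_bottle, tip_box's own z axis and vertical above 0.5 rad or distance of any of tray_bottle, beaker, wash_bottle, tip_box from where it was at the start of the episode above 0.03 m).
It also fails if it takes over 58 s, if anything falls off the work surface, if the arm or the gripper's body presses on something with over 40 N, if the wrist force passes 120 N, or if a joint passes its speed limit or range.

### The arm

A 7-joint arm with a two-finger parallel gripper is mounted at the origin on the work surface. World frame = base frame: x ahead of the robot, y to its left, z up, the work surface at z = 0. Lengths are in m, angles in rad, forces in N, time in s.
With the tool pointing down it reaches from about 0.425 to 0.875 m from the base axis. Payload 4.7 kg.
Tool frame: the origin (TCP) lies midway between the tips of the shut fingers; the grasp point (between the pads) lies 19 mm behind it (ctrl.grip_depth is the distance from the TCP to the grasp point, in m); z points along the fingers, y is the direction in which the jaws open and shut (so a half turn about z gives the same grasp; the last joint's range is limited). The gripper opens to 87 mm and grips with 3 to 60 N. Pads are 19 mm wide; open, the fingers measure 117 mm over their backs; the gripper's body (75 mm by 190 mm) begins 51 mm behind the grasp point.
Start: joints at [1.164, 0.321, -0.07, 1.45, 0.023, 1.371, -0.057], TCP at [0.266, -0.593, 0.223] pointing down, gripper open.
Joint ranges: [-2.86, 2.86], [-0.3, 2.09], [-1.38, 1.24], [0.06, 2.45], [-1.56, 4.7], [0.09, 2.05], [-2.69, 2.69]. Speed limits (rad/s): [2.57, 2.57, 3.14, 3.14, 3.14, 3.14, 3.14].

### API

Orientations are given as a rotation vector (axis times angle).
In Python, from bench import ctrl gives the robot as it stands. The module is installed in compiled form; this text tells all that it offers.
- The arm moves only by the shell command python3 -m inch 'ROWS' [FORCE]. ROWS is JSON, a list of rows, each a list of 5 numbers: the opening, from -1 (shut) to 1 (fully open), so that 0 is half open, then the shift along the tool's x, y, z in mm, then the turn about the tool's z in rad. In form: [[fingers, tx, ty, tz, twist], ...]. A call has 1 to 5 rows; each row shifts and turns the pose as measured when the row begins, along the tool's axes as they then stand; what a row does not reach is not made up. A row lasts 1/8 s, in which the tool goes at most 62.5 mm and 10.7 degrees, less where a joint would pass 70% of its speed; a pose out of reach is approached as far as the arm can. A call is refused whole if a number of a shift passes 62.5 or a number of a turn 0.188, either way. A call with a gripper value outside its range is refused whole. The fingers move at their own pace and stop on an object; FORCE is the grip in N (left out, the last holds). Time passes only in rows, so rows that do not move let the fingers close. It gives the time, the measured TCP pose, the force and the opening at its end, in the units of the state.
- ctrl.get_state(): the state, without advancing time (a new reading comes with each control period).
- ctrl.get_image(name): name is "scene" or "side" or "wrist"; returns a dict with "color" (384x512x3 uint8, red, green, blue), "range_z" (384x512 float32, m along the optical axis (not along the pixel's ray), 0 where there is no reading), "K" (3x3 intrinsics, pixels), "R" (3x3) and "t" (3): a world point X has camera coordinates R X + t. Camera axes: x right, y down, z forward; pixel columns grow to the right and rows downward; lengths in m; the calibration is good to about 2 mm. A picture is of the moment at which its call begins.
- ctrl.close_job(): hands the job in, once; it reports no verdict.
The state is a dict: "time": time; "joint_positions": joint angles; "qd": joint speeds; "joint_torque": joint torques, N m; "position": TCP position; "tool_rot": TCP orientation; "ft_force": force on the tool from outside, world axes, zero at the start; "torque": the same for the moment, N m; "grip_width": opening from 0.0 (shut) to 1.0 (fully open).
Only numpy, scipy, OpenCV 4.12 (cv2) and the standard library are available. Lean on these libraries where they do the work, as an engineer would, in place of code of your own. Each camera call takes 0.05 s, during which the arm holds its last target. There are 200 camera calls.

## Working session

There is one attempt and no reset: what is moved stays moved. The work goes in short steps, Python scripts to look and compute and a shell command to move; the robot and the scene stay as the last step left them, time stands still between calls to the robot, and variables do not carry over. Pictures are saved under pics/ and viewed, about 8 in all and at most 12, crops included, and the job is handed in when it is done.

```bash
mkdir -p pics
cat > h.py <<'E'
import numpy as np,cv2
from bench import ctrl
from scipy.spatial.transform import Rotation as Ro
def cap(n,f):
    i=ctrl.get_image(n); cv2.imwrite(f'pics/{f}.png',cv2.cvtColor(i['color'],cv2.COLOR_RGB2BGR)); np.savez(f'/tmp/{f}.npz',**i); return i
def cloud(i):
    z=i['range_z'].astype(float); v,u=np.mgrid[:z.shape[0],:z.shape[1]]
    p=np.stack([u*z,v*z,z],-1)@np.linalg.inv(i['K']).T
    P=(p-i['t'])@i['R']; P[z==0]=np.nan; return P
def st():
    s=ctrl.get_state(); print({k:np.round(s[k],4).tolist() for k in('time','position','tool_rot','ft_force','grip_width','joint_positions')}); print('R',np.round(Ro.from_rotvec(s['tool_rot']).as_matrix(),3).tolist()); return s
E
python3 - <<'E'
from h import *
st()
a=cap('scene','a'); b=cap('side','b')
for i in(a,b): print(-i['R'].T@i['t'], i['R'][2])
cv2.imwrite('pics/ab.png',np.hstack([cv2.imread('pics/a.png'),cv2.imread('pics/b.png')])[:, :])
m=cv2.imread('pics/ab.png'); cv2.imwrite('pics/ab.png',cv2.resize(m,(800,300)))
E
```

```text
{'time': 0.0, 'position': [0.2652, -0.5928, 0.2215], 'tool_rot': [-3.0705, -0.6557, 0.0007], 'ft_force': [0.6989, -0.0596, -0.8404], 'grip_width': 1.0028, 'joint_positions': [1.1641, 0.3218, -0.0701, 1.4517, 0.0226, 1.3708, -0.0569]}
R [[0.913, 0.408, -0.001], [0.408, -0.913, 0.002], [-0.0, -0.002, -1.0]]
[ 1.14636613 -0.82511196  1.2601456 ] [-0.35746948  0.55112006 -0.75397762]
[-0.05681754  0.82579131  1.03380134] [ 0.4610804  -0.58699006 -0.6654679 ]
```

View pics/a.png

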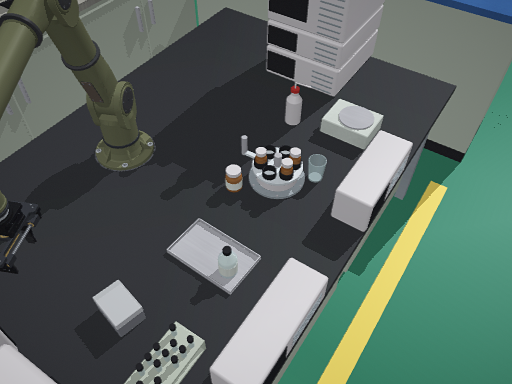

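View pics/b.png

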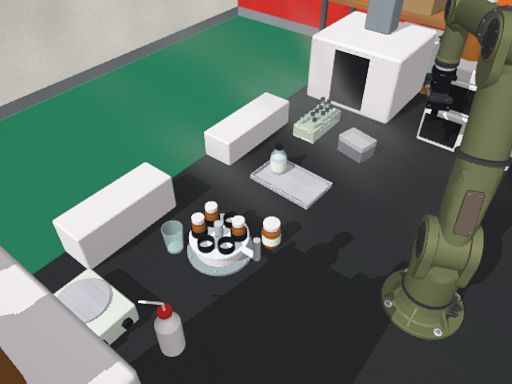

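Scene view: jar about (234,178), handle post (244,145), turret spindle (277,158), tray centre (213,254), tray bottle (228,260). Side view: jar (272,233), post (257,249), tray (291,181). Next I measure these from the depth.

```bash
cat > m.py <<'E'
from h import *
def load(f): return dict(np.load(f'/tmp/{f}.npz'))
def topmap(fs,x0,y0,x1,y1,res=.001,sc=1):
    W=int((x1-x0)/res);H=int((y1-y0)/res); im=np.zeros((W,H,3),np.uint8); hz=np.full((W,H),-1.)
    for f in fs:
        i=load(f);P=cloud(i).reshape(-1,3);C=i['color'].reshape(-1,3)
        for p,c in zip(P,C):
            if np.isnan(p[0]) or not(x0<p[0]<x1 and y0<p[1]<y1): continue
            a,b=int((x1-p[0])/res),int((y1-p[1])/res)
            a,b=min(a,W-1),min(b,H-1)
            if p[2]>hz[a,b]: hz[a,b]=p[2]
    return hz
E
python3 - <<'E'
from m import *
for f,px in(('a',dict(jar=(234,170),jarlab=(234,182),post=(244,137),spin=(278,152),traymid=(200,250),tb=(227,250))),('b',dict(jar=(272,223),post=(257,239),spin=(219,225),traymid=(300,186),tb=(279,148)))):
    i=load(f);P=cloud(i)
    for k,(u,v) in px.items(): print(f,k,np.round(np.nanmedian(P[v-1:v+2,u-1:u+2].reshape(-1,3),0),3))
    for z0,z1,n in((.083,.1,'cap'),(.125,.15,'post/vials'),(.01,.025,'tray'),(.065,.076,'deck')):
        pass
A=np.concatenate([cloud(load(f)).reshape(-1,3) for f in'ab']); 
np.save('/tmp/A.npy',A)
# world corners of height map
x0,y0,x1,y1=.3,-.45,.9,.35
h=topmap('ab',x0,y0,x1,y1,.002)
g=np.clip(h,0,.2)/.2*255; g[h<-.5]=0
cm=cv2.applyColorMap(g.astype(np.uint8),cv2.COLORMAP_JET); cm[h<-.5]=0
cv2.imwrite('pics/top.png',cv2.resize(cm,None,fx=2,fy=2,interpolation=0)); print(cm.shape)
E
```

```text
a jar [0.472 0.075 0.089]
a jarlab [0.484 0.055 0.055]
a post [0.432 0.196 0.137]
a spin [0.564 0.215 0.116]
a traymid [ 0.536 -0.214  0.001]
a tb [ 0.661 -0.227  0.123]
b jar [0.462 0.081 0.088]
b post [0.43  0.195 0.136]
b spin [0.562 0.209 0.118]
b traymid [ 0.538 -0.2    0.003]
b tb [ 0.647 -0.212  0.117]
(300, 400, 3)
```

View pics/top.png

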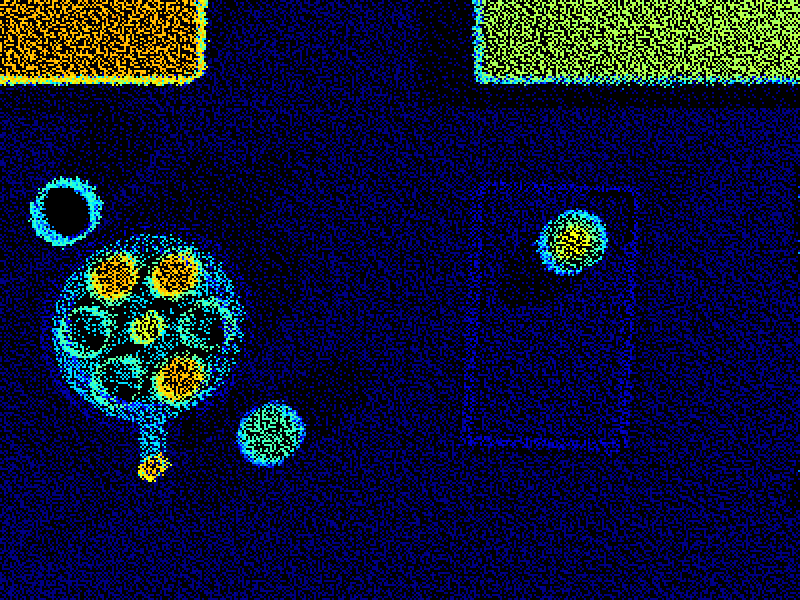

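Top map (1 px = 1 mm; x = 0.9 - row, y = 0.35 - col): jar near (271,434), post (152,466), spindle (147,327), tray centre about (551,316). I'll refine these and make the first move (twist).

```bash
python3 - <<'E'
from m import *
for f in 'ab':
    A=cloud(load(f)).reshape(-1,3); A=A[~np.isnan(A[:,0])]
    for n,c,r,z0,z1 in(('jar',(.466,.079),.045,.085,.1),('post',(.434,.198),.03,.128,.15),('spin',(.573,.203),.025,.114,.13),('tb',(.658,-.223),.04,.113,.13),('deck',(.573,.203),.13,.063,.077)):
        P=A[(np.hypot(*(A[:,:2]-c).T)<r)&(A[:,2]>z0)&(A[:,2]<z1)]
        (cc,rr)=cv2.minEnclosingCircle(P[:,:2].astype(np.float32)); print(f,n,len(P),P.mean(0).round(4),np.round(cc,4),round(rr,4))
    P=A[(abs(A[:,0]-.584)<.15)&(abs(A[:,1]+.201)<.1)&(A[:,2]>.012)&(A[:,2]<.022)]
    print('tray',cv2.minAreaRect((P[:,:2]*1000).astype(np.float32)))
E
python3 -m inch '[[1,0,0,0,-0.18],[1,0,0,0,-0.18],[1,0,0,0,-0.18],[1,0,0,0,-0.18],[1,0,0,0,0]]' 20
python3 -c "from h import *;st()"
```

```text
a jar 129 [0.4687 0.0758 0.0892] [0.4684 0.0777] 0.0299
a post 27 [0.435  0.194  0.1355] [0.4349 0.1929] 0.0127
a spin 36 [0.5736 0.2003 0.1183] [0.5742 0.2021] 0.0161
a tb 76 [ 0.6604 -0.2272  0.122 ] [ 0.6609 -0.2251] 0.0158
a deck 656 [0.5789 0.1793 0.0696] [0.569  0.2197] 0.1275
tray ((585.2921752929688, -202.6824493408203), (163.1516571044922, 262.4780578613281), 87.33966827392578)
b jar 173 [0.4642 0.0834 0.0884] [0.4642 0.0824] 0.028
b post 45 [0.4294 0.2012 0.1345] [0.4294 0.1996] 0.011
b spin 57 [0.5695 0.2055 0.1177] [0.5694 0.2051] 0.0148
b tb 39 [ 0.6544 -0.2178  0.1213] [ 0.654  -0.2188] 0.0137
b deck 1073 [0.5482 0.2275 0.0691] [0.5667 0.23  ] 0.1268
tray ((582.499267578125, -197.20596313476562), (167.50808715820312, 264.2685241699219), 87.3604736328125)
time: 0.72
position: [0.2645, -0.5913, 0.2182]
tool_rot: [-2.62, -1.72, -0.002]
ft_force: [-0.3, -0.0, -0.7]
grip_width: 1.003
{'time': 0.725, 'position': [0.2645, -0.5913, 0.2182], 'tool_rot': [-2.6196, -1.7202, -0.0016], 'ft_force': [-0.2522, -0.0135, -0.6681], 'grip_width': 1.0035, 'joint_positions': [1.2399, 0.3291, -0.1673, 1.4519, 0.0546, 1.3729, 0.6616]}
R [[0.397, 0.918, -0.003], [0.918, -0.397, 0.007], [0.005, -0.006, -1.0]]
```

```bash
python3 -m inch '[[1,57,9,0,0],[1,57,9,0,0],[1,57,9,0,0],[1,57,9,0,0],[1,57,9,0,0]]' >/dev/null
python3 -m inch '[[1,50,-15,0,0],[1,50,-15,0,0],[1,50,-15,0,0],[1,50,-15,0,0],[1,50,-15,0,0]]'>/dev/null
cat >> h.py <<'E'
def to(x,y,z=None):
    s=ctrl.get_state();R=Ro.from_rotvec(s['tool_rot']).as_matrix();p=np.array(s['position'])
    d=np.array([x,y,p[2] if z is None else z])-p
    print('t',round(s['time'],2),'pos',p.round(4),'tooly',np.degrees(np.arctan2(R[1,1],R[0,1])).round(1),'tilt',R[2,:2].round(3),'ft',np.round(s['ft_force'],1),'w',round(float(s['grip_width']),3),'\n shift mm',(R.T@d*1000).round(1))
E
python3 -c "from h import *;to(.4663,.08)"
```

```text
t 1.98 pos [ 0.4637 -0.0795  0.2183] tooly -26.3 tilt [ 0.005 -0.006] ft [ 0.3 -0.2  0.5] w 1.001 
 shift mm [144.2 -68.3   1.1]
```

```bash
python3 -m inch '[[1,40,-20,0,0],[1,40,-20,0,0],[1,40,-18,0,0],[1,20,-8,0,0],[1,0,0,0,0]]' >/dev/null
python3 -c "
from h import *
to(.4663,.08)
i=cap('wrist','w1');P=cloud(i).reshape(-1,3);P=P[(P[:,2]>.083)&(P[:,2]<.1)&(np.hypot(P[:,0]-.466,P[:,1]-.08)<.05)];print(len(P),P.mean(0),cv2.minEnclosingCircle(P[:,:2].astype(np.float32)))"
```

```text
t 2.6 pos [0.4659 0.0854 0.2199] tooly -26.8 tilt [ 0.006 -0.005] ft [-0.  -1.   0.2] w 1.0 
 shift mm [-4.7  2.8 -0. ]
2198 [0.46713632 0.08049975 0.09002267] ((0.4666602313518524, 0.07969410717487335), 0.026550037786364555)
```

View pics/w1.png

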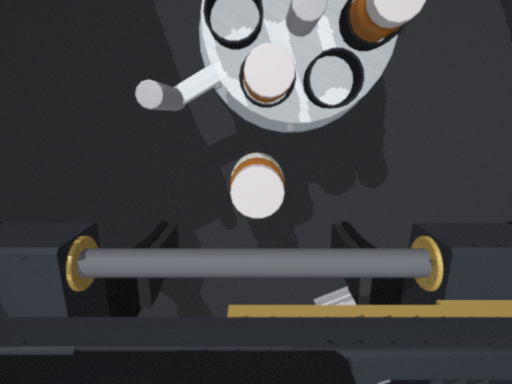

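Wrist view: jar cap at (257,192), the post at (150,95), and both sides of the jar free. The fit gives the jar at (0.4667, 0.0797), which agrees with the scene and side cameras. I'll correct laterally and descend.

```bash
python3 -m inch '[[1,-5,3,0,0],[1,0,0,30,0],[1,0,0,40,0],[1,0,0,30,0],[1,0,0,0,0]]' >/dev/null; python3 -c "from h import *;to(.4667,.0797,.029)"
```

```text
t 3.27 pos [0.4674 0.0681 0.1172] tooly -28.0 tilt [ 0.002 -0.003] ft [-0.2 -0.2  0.5] w 0.999 
 shift mm [ 9.7 -5.8 88.2]
```

```bash
python3 -m inch '[[1,9,-5,0,0.04],[1,0,0,0,0]]' >/dev/null; python3 -c "from h import *;to(.4667,.0797,.029)"
python3 -m inch '[[1,0,0,0,0],[1,0,0,0,0]]' >/dev/null; python3 -c "from h import *;to(.4667,.0797,.029)"
```

```text
t 3.52 pos [0.4687 0.076  0.1191] tooly -30.6 tilt [ 0.003 -0.001] ft [ 0.  -0.1  0.1] w 1.0 
 shift mm [ 1.9 -3.5 90.2]
t 3.77 pos [0.47   0.0745 0.1208] tooly -30.6 tilt [0.003 0.002] ft [-0.5 -0.2 -0.3] w 1.001 
 shift mm [ 2.5 -5.6 91.8]
```

```bash
python3 -m inch '[[1,3,-5,15,0],[1,0,0,15,0],[1,0,0,0,0]]' >/dev/null; python3 -c "from h import *;to(.4667,.0797,.029)"
```

```text
t 4.15 pos [0.4667 0.0796 0.0885] tooly -30.6 tilt [0.003 0.002] ft [ 0.1 -0.5  0.8] w 0.999 
 shift mm [-0.  -0.1 59.5]
```

```bash
python3 -m inch '[[1,0,0,20,0],[1,0,0,20,0],[1,0,0,10,0],[1,0,0,5,0],[1,0,0,0,0]]' >/dev/null; python3 -c "from h import *;to(.4667,.0797,.029)"
```

```text
t 4.78 pos [0.4674 0.0801 0.0318] tooly -30.6 tilt [0.003 0.001] ft [-0.1  0.1  0.4] w 1.0 
 shift mm [-0.7 -0.4  2.8]
```

```bash
python3 -m inch '[[0.3,0,0,1,0],[0.3,0,0,0,0],[-0.3,0,0,0,0],[-1,0,0,0,0],[-1,0,0,0,0]]' 25; python3 -m inch '[[-1,0,0,0,0],[-1,0,0,0,0],[-1,0,0,0,0]]' 25; python3 -c "from h import *;to(.4667,.0797,.029)"
```

```text
time: 5.4
position: [0.4684, 0.0802, 0.0321]
tool_rot: [2.728, 1.556, 0.009]
ft_force: [0.1, -0.1, -1.6]
grip_width: 0.681
time: 5.78
position: [0.4684, 0.0802, 0.0321]
tool_rot: [2.728, 1.556, 0.009]
ft_force: [0.5, -0.4, -0.8]
grip_width: 0.677
t 5.78 pos [0.4684 0.0802 0.0321] tooly -30.6 tilt [0.004 0.004] ft [ 0.5 -0.4 -0.8] w 0.677 
 shift mm [-1.3 -1.2  3.1]
```

Gripped at 59 mm opening. Lifting.

```bash
python3 -m inch '[[-1,0,0,-10,0],[-1,0,0,-30,0],[-1,0,0,-35,0],[-1,0,0,-20,0],[-1,0,0,0,0]]'|tail -2; python3 -c "from h import *;to(.524,-.197)"
```

```text
ft_force: [0.3, -0.4, -2.6]
grip_width: 0.68
t 6.4 pos [0.4668 0.08   0.1307] tooly -30.6 tilt [0.003 0.002] ft [ 0.3 -0.4 -2.6] w 0.68 
 shift mm [-209.5  190.1   -0.3]
```

```bash
python3 -m inch '[[-1,-25,22,0,0],[-1,-35,32,0,0],[-1,-35,32,0,0],[-1,-35,32,0,0],[-1,-20,18,0,0]]'>/dev/null; python3 -m inch '[[-1,0,0,0,0.1],[-1,0,0,0,0.17],[-1,0,0,0,0.17],[-1,0,0,0,0.17],[-1,0,0,0,0.17]]' >/dev/null; python3 -m inch '[[-1,0,0,0,0.1],[-1,0,0,0,0]]'|tail -2; python3 -c "from h import *;to(.524,-.197)"
```

```text
ft_force: [0.6, -0.2, -2.3]
grip_width: 0.68
t 7.9 pos [ 0.5001 -0.123   0.116 ] tooly -82.5 tilt [-0.015 -0.011] ft [ 0.6 -0.2 -2.3] w 0.68 
 shift mm [14.  76.5 -1. ]
```

```bash
python3 -m inch '[[-1,4,22,0,0.04],[-1,5,28,0,0.04],[-1,3,18,0,0],[-1,0,0,0,0],[-1,0,0,0,0]]'>/dev/null; python3 -c "
from h import *
to(.524,-.197);cap('side','p1');m=cv2.imread('pics/p1.png')[90:290,200:400];cv2.imwrite('pics/p1c.png',cv2.resize(m,None,fx=3,fy=3))"
```

```text
t 8.53 pos [ 0.5187 -0.1959  0.1133] tooly -87.3 tilt [-0.018 -0.01 ] ft [-0.1  0.3 -2.6] w 0.682 
 shift mm [ 5.3  1.4 -0.1]
```

View pics/p1c.png

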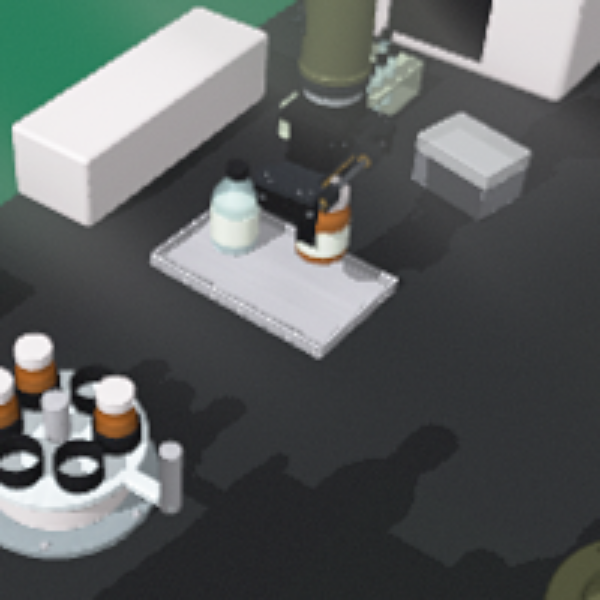

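Side crop: the jar is held upright over the free end of the tray, at (322,230) in the crop. The bottle at (235,210) is clear. Lowering.

```bash
python3 -m inch '[[-1,5,1,15,0],[-1,0,0,20,0],[-1,0,0,15,0],[-1,0,0,5,0],[-1,0,0,0,0]]'>/dev/null; python3 -c "from h import *;to(.524,-.197,.036)"
```

```text
t 9.2 pos [ 0.5232 -0.1931  0.0545] tooly -87.0 tilt [-0.018 -0.011] ft [ 0.9  0.2 -3. ] w 0.681 
 shift mm [ 0.9  4.1 18.4]
```

```bash
python3 -m inch '[[-1,0,3,8,0],[-1,0,0,5,0],[-1,0,0,2,0],[-1,0,0,1,0],[-1,0,0,0,0]]'>/dev/null; python3 -c "from h import *;to(.524,-.197,.036)"
```

```text
t 9.82 pos [ 0.5242 -0.1968  0.0388] tooly -87.0 tilt [-0.016 -0.01 ] ft [ 1.1  0.  -2.5] w 0.68 
 shift mm [-0.2  0.3  2.8]
```

```bash
for k in 1 2 3 ; do python3 -m inch '[[-1,0,0,1,0]]'>/dev/null; python3 -c "from h import *;to(.524,-.197,.036)"; done
```

```text
t 9.95 pos [ 0.5244 -0.1968  0.038 ] tooly -87.0 tilt [-0.015 -0.009] ft [-0.3 -0.  -2.1] w 0.684 
 shift mm [-0.4  0.2  2. ]
t 10.07 pos [ 0.5244 -0.1968  0.037 ] tooly -87.0 tilt [-0.015 -0.009] ft [-0.3 -0.7 -2.1] w 0.686 
 shift mm [-0.4  0.2  1. ]
t 10.2 pos [ 0.5244 -0.1968  0.0365] tooly -87.0 tilt [-0.015 -0.009] ft [-2.7  0.9  6.4] w 0.684 
 shift mm [-0.4  0.2  0.5]
```

Contact with the tray floor (Fz +6 N). Releasing and rising.

```bash
python3 -m inch '[[-0.1,0,0,0,0],[0.6,0,0,0,0],[1,0,0,0,0],[1,0,0,0,0],[1,0,0,0,0]]'|tail -2; python3 -m inch '[[1,0,0,-10,0],[1,0,0,-30,0],[1,0,0,-50,0],[1,0,0,-50,0],[1,0,0,-40,0]]'>/dev/null
python3 -c "
from h import *
to(.47,.12);cap('side','p2');m=cv2.imread('pics/p2.png')[90:290,200:400];cv2.imwrite('pics/p2c.png',cv2.resize(m,None,fx=3,fy=3))
P=cloud(dict(np.load('/tmp/p2.npz'))).reshape(-1,3);P=P[(P[:,2]>.088)&(P[:,2]<.11)&(np.hypot(P[:,0]-.524,P[:,1]+.197)<.05)];print(len(P),P.mean(0),P.max(0),P.min(0))"
```

```text
ft_force: [-0.2, 0.4, -0.3]
grip_width: 0.98
t 11.45 pos [ 0.5262 -0.1976  0.2217] tooly -87.0 tilt [-0.018 -0.011] ft [ 0.4 -0.7  0. ] w 1.003 
 shift mm [ -39.4 -320.1    4.2]
123 [ 0.5188846  -0.19107639  0.09249671] [ 0.54706015 -0.16731524  0.09729651] [ 0.49283531 -0.21854776  0.08809244]
```

View pics/p2c.png

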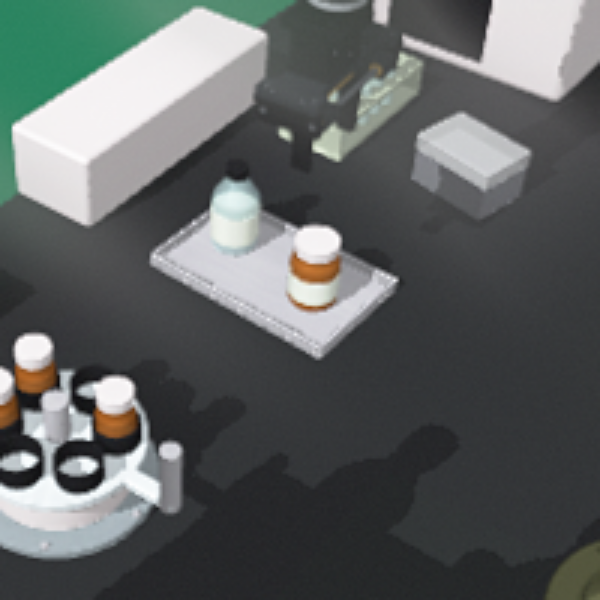

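The jar stands upright in the tray (crop (315,265)), released. Next: fingers straddling the handle post, with the jaw axis tangential.

```bash
python3 -m inch '[[1,-13,-50,0,0],[1,-13,-57,0,0],[1,-13,-57,0,0],[1,-13,-57,0,0],[1,-13,-57,0,0]]'>/dev/null;  python3 -m inch '[[1,-12,-50,0,0],[1,-10,-30,0,0],[1,0,0,0,0],[1,0,0,0,0]]'>/dev/null
python3 -c "
from h import *
to(.432,.197)
A=np.load('/tmp/A.npy');P=A[(A[:,2]>.05)&(A[:,2]<.2)&(A[:,0]<.75)&(A[:,0]>.3)&(A[:,1]>.31)&(A[:,1]<.6)];print(len(P),P.min(0),P.max(0))
i=cap('wrist','w2');P=cloud(i).reshape(-1,3);P=P[(P[:,2]>.128)&(P[:,2]<.15)&(np.hypot(P[:,0]-.432,P[:,1]-.197)<.03)];print(len(P),P.mean(0),cv2.minEnclosingCircle(P[:,:2].astype(np.float32)) if len(P) else 0)"
```

```text
t 12.62 pos [0.423  0.1653 0.2369] tooly -87.0 tilt [0.006 0.   ] ft [ 0.8 -1.2 -0.2] w 1.0 
 shift mm [ 10.7 -31.2   0.1]
3945 [0.41927683 0.31019631 0.05007489] [0.74990949 0.59999557 0.19332622]
493 [0.43381606 0.19595422 0.1376168 ] ((0.43293505907058716, 0.1962798833847046), 0.010978352278470993)
```

View pics/w2.png

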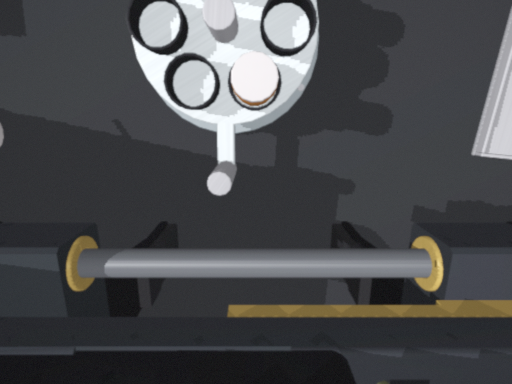

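Wrist view: post at (220,180), with the bench free around it. The fit puts the post at (0.433, 0.196). Aligning and descending in small steps.

```bash
python3 -m inch '[[1,10,-30,0,0],[1,0,0,20,0],[1,0,0,20,0],[1,0,0,0,0]]'>/dev/null
python3 -c "from h import *;to(.433,.1963,.086)"
```

```text
t 13.18 pos [0.4348 0.1911 0.1962] tooly -87.6 tilt [ 0.006 -0.   ] ft [0.1 0.2 0.6] w 1.004 
 shift mm [ -2.3  -5.2 110.2]
```

```bash
python3 -m inch '[[1,-2,-5,15,0],[1,0,0,20,0],[1,0,0,0,0]]'>/dev/null
python3 -c "from h import *;to(.433,.1963,.086)"
```

```text
t 13.55 pos [0.4341 0.1952 0.1607] tooly -87.8 tilt [ 0.008 -0.001] ft [ 0.5 -0.5  0.3] w 0.998 
 shift mm [-1.7 -1.1 74.6]
```

```bash
python3 -m inch '[[1,-1,0,20,0],[1,0,0,20,0],[1,0,0,20,0],[1,0,0,10,0],[1,0,0,0,0]]'>/dev/null
python3 -c "from h import *;to(.433,.1963,.086)"
```

```text
t 14.18 pos [0.4371 0.1962 0.0927] tooly -87.9 tilt [ 0.015 -0.002] ft [ 0.2 -0.4 -0.5] w 1.001 
 shift mm [-4.2 -0.2  6.7]
```

```bash
cat >> h.py <<'E'
def arc(dphi):
    s=ctrl.get_state();p=np.array(s['position']);C=np.array([.5717,.2035]);o=p[:2]-C
    ph=np.degrees(np.arctan2(o[1],o[0])); rel=(ph+177.3+180)%360-180
    t=np.radians(ph+dphi); R=Ro.from_rotvec(s['tool_rot']).as_matrix()
    ty=np.degrees(np.arctan2(R[1,1],R[0,1]))
    print('TCP arc deg',round(rel,1),'r',np.hypot(*o).round(4),'twist needed',-np.radians(ph+dphi+90-ty).round(3)); to(*(C+.14*np.array([np.cos(t),np.sin(t)])),.088)
E
python3 -m inch '[[0.26,-4,0,3,0],[0.26,0,0,0,0],[0.26,0,0,0,0],[0.26,0,0,0,0]]'|tail -2
python3 -c "from h import *;arc(8)"
```

```text
ft_force: [-0.9, -0.2, -0.2]
grip_width: 0.665
TCP arc deg 0.2 r 0.1375 twist needed -0.153
t 14.68 pos [0.4344 0.1966 0.0917] tooly -87.9 tilt [ 0.019 -0.002] ft [-0.9 -0.2 -0.2] w 0.665 
 shift mm [-1.  19.5  3.7]
```

```bash
python3 -m inch '[[0.26,-1,10,2,-0.07],[0.26,-1,10,1,-0.07],[0.26,0,0,0,0]]'|tail -2
python3 -c "from h import *;arc(8)"
```

```text
ft_force: [-0.1, -1.0, 0.2]
grip_width: 0.631
TCP arc deg 8.3 r 0.1398 twist needed -0.151
t 15.05 pos [0.4345 0.1769 0.0892] tooly -79.7 tilt [0.02 0.  ] ft [-0.1 -1.   0.2] w 0.631 
 shift mm [ 1.4 19.5  1.2]
```

```bash
for k in 1 2 ; do python3 -m inch '[[0.26,0,10,0,-0.07],[0.26,1,10,0,-0.07],[0.26,0,0,0,0]]'|tail -2
python3 -c "from h import *;arc(8)"; done
```

```text
ft_force: [-0.2, 2.1, -1.6]
grip_width: 0.632
TCP arc deg 15.1 r 0.1394 twist needed -0.128
t 15.43 pos [0.439  0.1609 0.0895] tooly -71.6 tilt [ 0.021 -0.001] ft [-0.2  2.1 -1.6] w 0.632 
 shift mm [ 0.5 19.5  1.5]
ft_force: [-0.2, 3.0, -0.7]
grip_width: 0.628
TCP arc deg 21.2 r 0.1385 twist needed -0.094
t 15.8 pos [0.4451 0.1473 0.0895] tooly -63.5 tilt [ 0.021 -0.003] ft [-0.2  3.  -0.7] w 0.628 
 shift mm [-1.  19.5  1.4]
```

```bash
for k in 1 2 ; do python3 -m inch '[[0.26,0,10,0,-0.05],[0.26,0,10,0,-0.05],[0.26,0,0,0,0]]'|tail -2
python3 -c "from h import *;arc(8)"; done
```

```text
ft_force: [-0.7, 0.7, -0.6]
grip_width: 0.634
TCP arc deg 27.6 r 0.1386 twist needed -0.107
t 16.18 pos [0.452  0.1335 0.0892] tooly -57.8 tilt [ 0.019 -0.005] ft [-0.7  0.7 -0.6] w 0.634 
 shift mm [-0.7 19.5  1.1]
ft_force: [-0.1, 0.7, 0.4]
grip_width: 0.63
TCP arc deg 34.8 r 0.1385 twist needed -0.135
t 16.55 pos [0.4619 0.1192 0.0891] tooly -52.2 tilt [ 0.019 -0.003] ft [-0.1  0.7  0.4] w 0.63 
 shift mm [-0.3 19.5  1. ]
```

```bash
for k in 1 2 3; do python3 -m inch '[[0.26,0,10,0,-0.08],[0.26,0,10,0,-0.08],[0.26,0,0,0,0]]'|tail -2
python3 -c "from h import *;arc(8)"; done
```

```text
ft_force: [22.0, -12.8, -10.8]
grip_width: 0.629
TCP arc deg 43.0 r 0.1373 twist needed -0.119
t 16.93 pos [0.4758 0.1052 0.0896] tooly -43.1 tilt [0.021 0.003] ft [ 22.  -12.8 -10.8] w 0.629 
 shift mm [-1.8 19.4  1.6]
ft_force: [0.6, -1.2, 0.4]
grip_width: 0.632
TCP arc deg 51.4 r 0.1366 twist needed -0.109
t 17.3 pos [0.4916 0.0929 0.0903] tooly -34.2 tilt [0.021 0.009] ft [ 0.6 -1.2  0.4] w 0.632 
 shift mm [-2.7 19.4  2.4]
ft_force: [-1.1, 1.2, -0.3]
grip_width: 0.631
TCP arc deg 58.8 r 0.1352 twist needed -0.081
t 17.68 pos [0.5071 0.0847 0.0906] tooly -25.2 tilt [0.02  0.011] ft [-1.1  1.2 -0.3] w 0.631 
 shift mm [-4.6 19.2  2.7]
```

```bash
python3 -m inch '[[1,0,0,0,0],[1,0,0,0,0],[1,0,0,0,0],[1,0,0,0,0],[1,0,0,0,0]]'|tail -2
python3 -m inch '[[1,-4,0,-15,0],[1,0,0,-30,0],[1,0,0,-40,0],[1,0,0,-40,0],[1,0,0,-40,0]]'|tail -2
python3 -m inch '[[1,-30,0,0,0],[1,-20,0,0,0],[1,0,0,0,0],[1,0,0,0,0],[1,0,0,0,0]]'|tail -2
python3 -c "
from h import *
arc(0)
for n in('side','scene'):
    i=cap(n,'e_'+n);P=cloud(i).reshape(-1,3);P=P[(P[:,2]>.125)&(P[:,2]<.145)];r=P[:,:2]-[.5717,.2035];P=P[(np.hypot(*r.T)>.12)&(np.hypot(*r.T)<.16)]
    if len(P): m=P.mean(0);print(n,len(P),m,np.degrees(np.arctan2(m[1]-.2035,m[0]-.5717))+177.3)
a=cv2.imread('pics/e_side.png')[120:280,150:350];b=cv2.imread('pics/e_scene.png')[90:290,150:350]
cv2.imwrite('pics/e.png',cv2.resize(np.vstack([a,b]),None,fx=2,fy=1.65) if 0 else np.hstack([cv2.resize(a,(400,320)),cv2.resize(b,(400,320+80))[:320]]))"
```

```text
ft_force: [0.1, -0.8, -0.0]
grip_width: 0.99
ft_force: [0.5, 0.6, -0.5]
grip_width: 1.001
ft_force: [-0.2, 0.2, -0.3]
grip_width: 1.004
TCP arc deg 58.4 r 0.191 twist needed 0.065
t 19.55 pos [0.4795 0.0363 0.2681] tooly -25.2 tilt [0.021 0.018] ft [-0.2  0.2 -0.3] w 1.004 
 shift mm [ 47.   -0.  181.1]
side 44 [0.50167848 0.08450875 0.1344704 ] 56.82491512247705
scene 35 [0.50712987 0.07674108 0.1333032 ] 60.30601619318942
```

View pics/e.png

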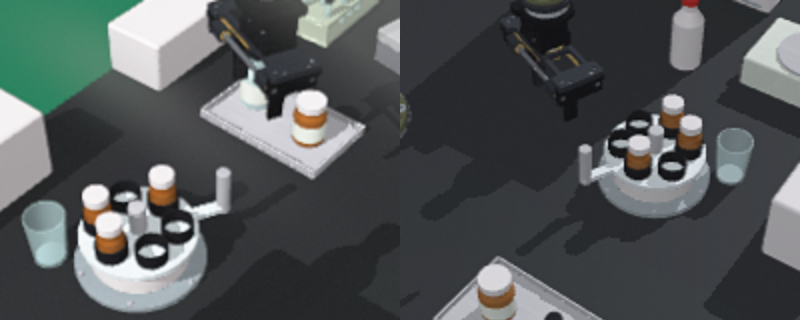

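Both views: the post has turned to the next position (about 58–60°), vials are upright in their cups, the jar and bottle stand in the tray, and the gripper is clear. One check that it is at rest, then I hand in.

```bash
python3 -m inch '[[1,0,0,-10,0],[1,0,0,0,0],[1,0,0,0,0],[1,0,0,0,0],[1,0,0,0,0]]'|tail -2
python3 -c "
from h import *
for n in('side','scene'):
    i=cap(n,'f_'+n);P=cloud(i).reshape(-1,3);Q=P[(P[:,2]>.125)&(P[:,2]<.145)];r=Q[:,:2]-[.5717,.2035];Q=Q[(np.hypot(*r.T)>.12)&(np.hypot(*r.T)<.16)]
    m=Q.mean(0);print(n,len(Q),m,np.degrees(np.arctan2(m[1]-.2035,m[0]-.5717))+177.3)
    J=P[(P[:,2]>.088)&(P[:,2]<.11)&(np.hypot(P[:,0]-.524,P[:,1]+.197)<.05)];print('jar',J.mean(0))
print(ctrl.close_job())"
```

```text
ft_force: [0.3, -0.6, -0.2]
grip_width: 0.999
side 44 [0.502051   0.08413118 0.13424396] 57.03740960070559
jar [ 0.51913629 -0.19157912  0.09233066]
scene 37 [0.50774522 0.07626512 0.13409927] 60.61354973805126
jar [ 0.52339865 -0.19926718  0.09308678]
the job is handed in; nothing more can be done
None
```

The jar is standing upright in the free end of the tray, the turret is settled at the next click position, and I handed the job in at about 20 s of the 58 s allowed. No verdict was reported.

- **Jar:** I gripped it at its sides, lowered it until the force showed contact with the tray floor, then released it. The last check puts it at about (0.521, -0.195), about 60 mm from the tray's centre along its length. Its cap top is at about 93 mm, as expected for standing on the tray floor.
- **Turret:** I pushed the handle round with the fingers either side of the post, then opened them and lifted straight off. The last images give 57.0° (side camera) and 60.6° (scene camera), about 1.03 rad on average, inside the 0.95–1.15 band. The 3.6° between the cameras is within the calibration error, and neither reading moved by more than 0.3° over the last 0.6 s.
- **Impact:** as the turret clicked over, the post hit the leading finger and I saw a brief force reading of about 25 N. Only the fingers touched it, and it moved on normally afterwards.
- **Bystanders:** in the last picture I viewed, the vials were upright in their cups. The beaker, tray bottle and wash bottle looked undisturbed. The tip box was barely in view in that last picture, but the arm stayed well clear of it. The gripper touched nothing at the end.

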